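# Tip the slide box flat and push it home against the box reader

## Robot

A 6-joint arm with a two-finger parallel gripper is mounted at the origin on the work surface. World frame = base frame: x ahead of the robot, y to its left, z up, the work surface at z = 0. Lengths are in m, angles in rad, forces in N, time in s.
With the tool pointing down it reaches from about 0.3 to 0.775 m from the base axis. Payload 14.6 kg.
Tool frame: the origin (TCP) lies midway between the tips of the shut fingers; the grasp point (between the pads) lies 19 mm behind it (grasp_offset is the distance from the TCP to the grasp point, in m); z points along the fingers, y is the line along which they close (so a half turn about z gives the same grasp; the last joint's range is limited). The gripper opens to 94 mm and grips with 3 to 60 N. Pads are 16 mm wide; open, the fingers measure 119 mm over their backs; the gripper's body (75 mm by 177 mm) begins 78 mm behind the grasp point.
Start: joints at [-1.378, 0.3, 1.521, -0, 1.321, -0.067], TCP at [0.141, -0.532, 0.205] pointing down, gripper open.
Joint ranges: [-3.03, 3.03], [-0.79, 2.21], [0.23, 2.52], [-1.04, 4.18], [0, 3.07], [-2.55, 2.55]. Speed limits (rad/s): [2.22, 2.22, 2.57, 3.14, 3.14, 3.14].

## Interface

Orientations are given as [roll, pitch, yaw] about the fixed x, y, z axes, in that order (R = Rz(yaw) Ry(pitch) Rx(roll)).
In Python, from station import * gives the robot as it stands. The module is installed in compiled form; this text tells all that it offers.
- The arm moves only by the tool send_rows, never from a script. Its argument "rows" is a list of rows, each an object of numbers: "dx", "dy", "dz": the shift along the tool's x, y, z in mm; "roll": the turn about the tool's z in degrees; "jaw": the closure, from -1 (fully open) to 1 (shut). In form: [{"dx": .., "dy": .., "dz": .., "roll": .., "jaw": ..}, ...]. A call has 1 to 12 rows; each row shifts and turns the commanded pose from where the row before left it, along the tool's axes as they then stand; what a row does not reach is not made up. A row lasts 1/12 s, in which the tool goes at most 41.7 mm and 7.16 degrees, less where a joint would pass 70% of its speed; a pose out of reach is approached as far as the arm can. A call is refused whole if a number of a shift passes 41.7 or a number of a turn 7.16, either way. A call with a gripper value outside its range is refused whole. The fingers move at their own pace and stop on an object; "force" is the grip in N (left out, the last holds). Time passes only in rows, so rows that do not move let the fingers close. It gives the time, the measured TCP pose, the force, the opening and the grip force at its end, in the units of the state.
- get_obs(): the state, without advancing time (a new reading comes with each control period).
- camera(name): name is "scene" or "top" or "wrist"; returns a dict with "frame" (420x560x3 uint8, red, green, blue), "z_map" (420x560 float32, m along the optical axis (not along the pixel's ray), 0 where there is no reading), "camera_matrix" (3x3 intrinsics, pixels), "rvec" (rotation vector, rad) and "tvec" (3), from world to camera coordinates, as OpenCV has them. Camera axes: x right, y down, z forward; pixel columns grow to the right and rows downward; lengths in m; the calibration is good to about 2 mm. A picture is of the moment at which its call begins.
- hand_in(): hands the job in; it is judged then, once.
The state is a dict: "time_s": time; "qpos": joint angles; "joint_vel": joint speeds; "tau": joint torques, N m; "ee_pos": TCP position; "eef_rot": TCP orientation; "force": force on the tool from outside, world axes, zero at the start; "moment": the same for the moment, N m; "grip_width": finger opening in m; "grip_force": force on a finger pad.
Only numpy, scipy, OpenCV 4.12 (cv2) and the standard library are available. Lean on these libraries where they do the work, as an engineer would, in place of code of your own. Each camera call takes 0.05 s, during which the arm holds its last target. There are 200 camera calls.

## Task

The slide box stands on end on the bed of the box reader: push near its top so that it tips over where it stands, towards the reading head, and lies flat with its lid up. Then push it along the bed until its end sits flush and square against the front of the reading head, not sticking out past either side of the head, and then press the key on top of the head fully down and let it spring back. Only push: do not lift or carry the box or slide it far along while it is upright, and leave the other things on the bench where they are.

Things in the scene. Friction and masses are not known exactly. Their poses are not given: they have to be found in the camera images.
- slidebox: Closed plastic slide box 140 x 90 x 36 mm, 0.17 to 0.35 kg, loose, starts standing on a 90 x 36 mm end on the reader's bed. Origin: centre of that end. z runs 140 mm along its length (up at first), y its width, x its thickness. Lid face (white, raised frame round a blank label) at -x; grey base face with 4 rubber feet at +x, which first looks towards the reading head within 11 degrees. Tipped to +x it lies lid up
- slidebox_center (a point): Centre of the slide box's volume (70 mm along z from the box's origin); axes as the box
- slidebox_code_end (a point): Centre of the slide box's other 90 x 36 mm end (140 mm along z from the box's origin, the upper end at the start), which carries the paper code patch and must meet the reading head
- reader: Box reader, fixed: flat white bed 280 (x) by 180 mm (y), 6 mm thick, no rails, and at its +x end an upright reading head 170 mm wide, 75 mm deep, its top 85 mm above the table. Origin: under the bed's centre at table height; x along the bed towards the head, z up. The head's flat front (dark window strip) is the plane x = 140 mm
- reader_face (a point): Centre of the reading head's front face at the middle height of a lying box (24 mm above the table, 140 mm from the reader's origin); axes as the reader, x pointing into the head
- key_top (a point): Centre of the top of the reader's round push key (32 mm across, in a 48 mm collar), on top of the head, 178 mm from the reader's origin along its x; about 103 mm above the table when not pressed. It moves down with the key
- key (a joint): Travel of the spring key: 0 released, 0.006 m fully down; about 1.5 N to start, 5 N fully down; springs back
- reagent: Amber glass bottle with white cap, 60 mm across, 115 mm tall, origin at the centre of its underside; leave it alone
- beaker_a: Glass beaker, 68 mm across, 85 mm tall, origin at the centre of its underside; leave it alone
- beaker_b: Smaller glass beaker, 56 mm across, 70 mm tall, origin at the centre of its underside; leave it alone
- petri: Closed clear petri dish, 60 mm across, 16 mm tall, origin at the centre of its underside; leave it alone
- forceps: Steel forceps lying flat, 130 mm long, 5 mm high, origin near their middle, x along them; leave them alone
- mailer: Small two-part slide mailer standing upright, 25 x 37 x 86 mm tall, origin at the centre of its underside; leave it alone
Mind the look-alikes: they are no part of the job. What is shaped like the slidebox but blue or turquoise is not meant.

How it is judged:
By the outcome, as a careful person would: the job done as asked, in the order asked, and still so for the second after the job is handed in, with the robot touching nothing.
It also fails if it takes over 64 s, if anything falls off the work surface, if the arm or the gripper's body presses on something with over 40 N, if the wrist force passes 120 N, or if a joint passes its speed limit or range.

## Working session

There is one attempt and no reset: what is moved stays moved. The work goes in short steps, Python scripts to look and compute and a tool call to move; the robot and the scene stay as the last step left them, time stands still between calls to the robot, and variables do not carry over. Pictures are saved under pics/ and viewed, at most 10 in all, crops included, and the job is handed in when it is done.

Besides the shell and the picture viewer there is one more tool, called after "Request:" as name(argument=value, ...) on one line, values as JSON. send_rows: Moves the arm, as the interface text tells. Its arguments: {"type":"object","properties":{"rows":{"type":"array"},"force":{"type":"number"}},"required":["rows"]}

```bash
mkdir -p pics; cat > h.py <<'E'
from station import *
import numpy as np, cv2
def cam(n,f=None):
    c=camera(n)
    if f: cv2.imwrite('pics/'+f,c['frame'][:,:,::-1])
    R=cv2.Rodrigues(np.array(c['rvec'],float))[0]; c['R']=R; c['t']=np.array(c['tvec'],float).ravel()
    return c
def world(c):
    K=c['camera_matrix']; z=c['z_map']; v,u=np.indices(z.shape)
    p=np.stack([(u-K[0,2])/K[0,0]*z,(v-K[1,2])/K[1,1]*z,z],-1)
    return (p-c['t'])@c['R']
def ray(c,u,v,h):
    K=c['camera_matrix']; d=c['R'].T@np.array([(u-K[0,2])/K[0,0],(v-K[1,2])/K[1,1],1]); o=-c['R'].T@c['t']
    return o+d*(h-o[2])/d[2]
E
python3 - <<'E'
from h import *
a=cam('top','top1.png');b=cam('scene','scene1.png')
for c in(a,b): print(-c['R'].T@c['t'], c['R'][2], c['camera_matrix'][0])
np.save('top1.npy',world(a));np.save('scene1.npy',world(b))
print(get_obs())
E
```

```text
[0.38833683 0.05384907 0.83410575] [ 0.17897113  0.04377098 -0.98288017] [391.25351777   0.         274.77862417]
[ 0.97989822 -0.06401798  0.82607168] [-0.52955495  0.1750005  -0.83002794] [470.85788462   0.         277.71553316]
{'time_s': 0.1, 'qpos': array([-1.37762841e+00,  3.00438061e-01,  1.52148300e+00,  1.68872485e-05,
        1.32067934e+00, -6.65944477e-02]), 'joint_vel': array([-0.00138111, -0.00099655, -0.00017919, -0.00167776,  0.00021539,
       -0.00183154]), 'tau': array([ 5.63814392e-04, -5.32645798e+01, -3.53283763e+01,  7.08843581e-02,
        2.35017983e-02, -6.86138515e-05]), 'ee_pos': array([ 0.14123094, -0.53133493,  0.20494594]), 'eef_rot': array([-3.14058823e+00, -8.33818806e-05,  2.59758139e-01]), 'force': array([ 0.42050354, -0.04403986, -0.34489189]), 'moment': array([-0.00105504,  0.00556334, -0.04481591]), 'grip_force': 0.0, 'grip_width': 0.09365435385434548}
```

View pics/top1.png

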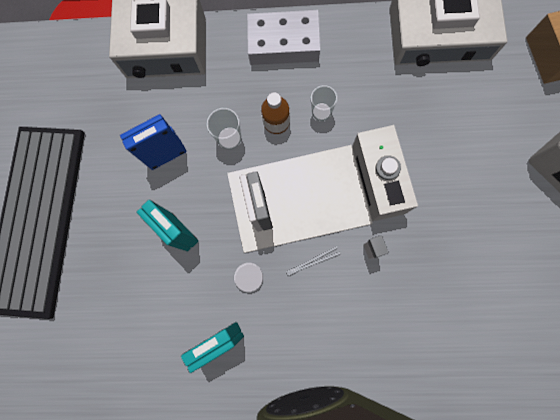

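View pics/scene1.png

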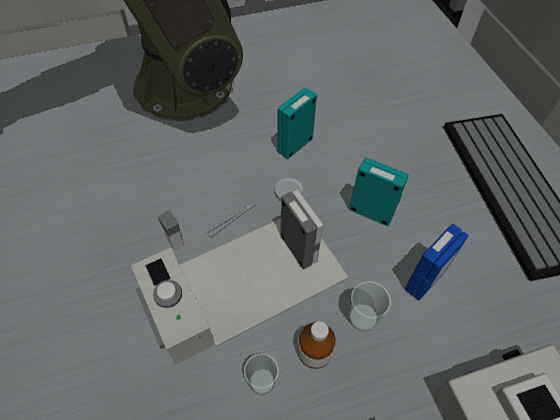

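The top view shows the white bed (230–370, 145–250), the reading head (385,170) with its key at (388,167), and the grey and white box standing at (258,200). The box tips to image-right. The reagent, beakers, petri dish, forceps and mailer all stand off the bed.

```bash
python3 - <<'E'
import numpy as np, cv2
w=np.load('top1.npy')
def rect(m,name):
    p=w[m][:,:2].astype(np.float32)
    r=cv2.minAreaRect(p); print(name,m.sum(),np.round(r[0],4),np.round(r[1],4),r[2], np.round(cv2.boxPoints(r),3).tolist())
v,u=np.indices(w.shape[:2]); z=w[...,2]
box=(u>235)&(u<285)&(v>160)&(v<240)
print(np.percentile(z[box],99))
rect(box&(abs(z-.146)<.006),'boxtop')
hd=(u>345)&(u<425)&(v>115)&(v<225)
rect(hd&(abs(z-.085)<.005),'head')
k=hd&(z>.096); rect(k,'key'); print(np.median(z[k]),w[k].mean(0))
bed=(u>220)&(u<375)&(v>130)&(v<260)&(abs(z-.006)<.0025)
bed=cv2.morphologyEx(bed.astype(np.uint8),cv2.MORPH_OPEN,np.ones((5,5)))>0
rect(bed,'bed')
for n,(a,b,c,d) in dict(reagent=(260,92,292,135),ba=(205,105,242,148),petri=(233,262,264,293),mailer=(368,235,390,258),bb=(310,85,338,120)).items():
    q=w[b:d,a:c].reshape(-1,3);q=q[q[:,2]>.012]; print(n,q.min(0).round(3),q.max(0).round(3))
E
```

```text
0.14849611851049724
boxtop 910 [0.5509 0.1228] [0.0903 0.0355] 11.856210708618164 [[0.503000020980835, 0.13099999725818634], [0.5099999904632568, 0.09600000083446503], [0.5989999771118164, 0.11500000208616257], [0.5910000205039978, 0.14900000393390656]]
head 2814 [ 0.6107 -0.1341] [0.1704 0.076 ] 11.081711769104004 [[0.5199999809265137, -0.11299999803304672], [0.5339999794960022, -0.18799999356269836], [0.7020000219345093, -0.1550000011920929], [0.6869999766349792, -0.07999999821186066]]
key 473 [ 0.5161 -0.0402] [0.0465 0.3139] 45.22893524169922 [[0.3880000114440918, 0.05400000140070915], [0.6110000014305115, -0.16699999570846558], [0.6439999938011169, -0.1340000033378601], [0.42100000381469727, 0.08699999749660492]]
0.10494510293562062 [ 0.59269223 -0.11935557  0.15664242]
bed 2676 [0.5765 0.0411] [0.1818 0.2771] 11.455846786499023 [[0.46000000834465027, 0.1589999943971634], [0.5149999856948853, -0.11299999803304672], [0.6930000185966492, -0.07699999958276749], [0.6380000114440918, 0.19499999284744263]]
reagent [0.388 0.053 0.012] [0.775 0.112 0.834]
ba [0.388 0.054 0.012] [0.753 0.224 0.834]
petri [0.382 0.054 0.013] [0.437 0.179 0.834]
mailer [ 0.388 -0.123  0.013] [0.479 0.054 0.834]
bb [ 0.388 -0.046  0.012] [0.802 0.054 0.834]
```

Request:
send_rows(rows=[{"roll":-7.1,"dz":-2,"jaw":0},{"roll":-7.1,"dz":-2,"jaw":0},{"roll":-7.1,"dz":-2,"jaw":0},{"roll":-7.1,"dz":-2,"jaw":0},{"roll":-7.1,"dz":-2,"jaw":0},{"roll":-7.1,"dz":-2,"jaw":0},{"roll":-7.1,"dz":-2,"jaw":0},{"roll":-7.1,"dz":-2,"jaw":0},{"roll":-7.1,"dz":-2,"jaw":0},{"roll":-7.1,"dz":-2,"jaw":0},{"roll":-7.1,"jaw":0},{"roll":-7.1,"jaw":0}])

```text
invalid input at $.rows[0]: expected keys dx, dy, dz, roll, jaw
```

```bash
cat >> h.py <<'E'
from scipy.spatial.transform import Rotation as Ro
yr=np.radians(11.2-90); X=np.array([np.cos(yr),np.sin(yr)]);Y=np.array([-X[1],X[0]]);F=np.array([.6036,-.0968])
def rd(p): d=np.asarray(p)[:2]-F; return np.round([d@X*1e3,d@Y*1e3],1)   # mm, relative to face
def to(x,y,z):  # reader-face mm -> tool-frame shift mm
    o=get_obs(); R=Ro.from_euler('xyz',o['eef_rot']).as_matrix()
    t=np.r_[F+X*x/1e3+Y*y/1e3,z/1e3]; return np.round(R.T@(t-o['ee_pos'])*1e3,1)
def st():
    o=get_obs(); print('t',o['time_s'],'reader',rd(o['ee_pos']),'z',o['ee_pos'][2].round(4),'yaw',np.degrees(o['eef_rot'][2]).round(2),'f',o['force'].round(2),'w',round(o['grip_width'],4))
E
python3 - <<'E'
from h import *
st(); print(to(-320,-9,150))
w=np.load('top1.npy')
for n,(a,b,c,d) in dict(reagent=(260,92,292,135),ba=(205,105,242,148),petri=(233,262,264,293),mailer=(368,235,390,258),turq=(135,198,200,252),blue=(120,112,188,170)).items():
    q=w[b:d,a:c].reshape(-1,3);q=q[(q[:,2]>.012)&(q[:,2]<.3)]; r=np.array([rd(p) for p in q]); print(n,r.min(0),r.max(0),q[:,2].max().round(3))
E
```

```text
t 0.1 reader [ 336.5 -538. ] z 0.2049 yaw 14.88 f [ 0.42 -0.04 -0.34] w 0.0937
[ 570.  -621.1   55.6]
reagent [-177.2  151.3] [-117.4  204.8] 0.118
ba [-292.1  136.3] [-225.3  203.2] 0.089
petri [-308.8 -171.6] [-249.3 -113.3] 0.021
mailer [ -31.6 -163. ] [  -4.  -124.7] 0.091
turq [-443.7  -60.3] [-369.   31.] 0.144
blue [-451.4  136.3] [-358.4  192.4] 0.144
```

Request:
send_rows(rows=[{"dx":0,"dy":0,"roll":-7.16,"dz":-2,"jaw":0},{"dx":0,"dy":0,"roll":-7.16,"dz":-2,"jaw":0},{"dx":0,"dy":0,"roll":-7.16,"dz":-2,"jaw":0},{"dx":0,"dy":0,"roll":-7.16,"dz":-2,"jaw":0},{"dx":0,"dy":0,"roll":-7.16,"dz":-2,"jaw":0},{"dx":0,"dy":0,"roll":-7.16,"dz":-2,"jaw":0},{"dx":0,"dy":0,"roll":-7.16,"dz":-2,"jaw":0},{"dx":0,"dy":0,"roll":-7.16,"dz":-2,"jaw":0},{"dx":0,"dy":0,"roll":-7.16,"dz":-2,"jaw":0},{"dx":0,"dy":0,"roll":-7.16,"dz":-2,"jaw":0},{"dx":0,"dy":0,"roll":-7.16,"dz":0,"jaw":0},{"dx":0,"dy":0,"roll":-7.16,"dz":0,"jaw":0}])

```text
time_s: 1.1
ee_pos: [0.1413, -0.5314, 0.2252]
eef_rot: [3.142, -0.0, 1.766]
force: [-0.1, -0.2, -0.6]
grip_width: 0.0472
grip_force: 0.0
```

```bash
python3 -c "
from h import *
st(); print(to(-290,-9,210))"
```

```text
t 1.1 reader [ 336.6 -537.9] z 0.2252 yaw 101.16 f [-0.13 -0.16 -0.63] w 0.0472
[626.9 528.5  15.5]
```

Request:
send_rows(rows=[{"dx":28.5,"dy":24,"dz":0,"roll":0,"jaw":0},{"dx":28.5,"dy":24,"dz":0,"roll":0,"jaw":0},{"dx":28.5,"dy":24,"dz":0,"roll":0,"jaw":0},{"dx":28.5,"dy":24,"dz":0,"roll":0,"jaw":0},{"dx":28.5,"dy":24,"dz":0,"roll":0,"jaw":0},{"dx":28.5,"dy":24,"dz":0,"roll":0,"jaw":0},{"dx":28.5,"dy":24,"dz":0,"roll":0,"jaw":0},{"dx":28.5,"dy":24,"dz":0,"roll":0,"jaw":0},{"dx":28.5,"dy":24,"dz":0,"roll":0,"jaw":0},{"dx":28.5,"dy":24,"dz":0,"roll":0,"jaw":0},{"dx":28.5,"dy":24,"dz":0,"roll":0,"jaw":0},{"dx":28.5,"dy":24,"dz":0,"roll":0,"jaw":0}])

```text
time_s: 2.1
ee_pos: [0.3604, -0.1398, 0.2255]
eef_rot: [3.141, 0.0, 1.759]
force: [0.7, -0.7, -0.4]
grip_width: 0.047
grip_force: 0.0
```

Request:
send_rows(rows=[{"dx":28.5,"dy":24,"dz":0,"roll":0,"jaw":0},{"dx":28.5,"dy":24,"dz":0,"roll":0,"jaw":0},{"dx":28.5,"dy":24,"dz":0,"roll":0,"jaw":0},{"dx":28.5,"dy":24,"dz":0,"roll":0,"jaw":0},{"dx":28.5,"dy":24,"dz":0,"roll":0,"jaw":0},{"dx":28.5,"dy":24,"dz":0,"roll":0,"jaw":0},{"dx":28.5,"dy":24,"dz":0,"roll":0,"jaw":0},{"dx":28.5,"dy":24,"dz":0,"roll":0,"jaw":0},{"dx":28.5,"dy":24,"dz":0,"roll":0,"jaw":0},{"dx":28.5,"dy":24,"dz":0,"roll":0,"jaw":0},{"dx":0,"dy":0,"dz":0,"roll":0,"jaw":0},{"dx":0,"dy":0,"dz":0,"roll":0,"jaw":0}])

```text
time_s: 3.1
ee_pos: [0.5423, 0.1844, 0.2242]
eef_rot: [-3.14, 0.0, 1.762]
force: [-0.1, -0.3, 0.3]
grip_width: 0.0469
grip_force: 0.0
```

```bash
python3 -c "
from h import *
st(); print(to(-262,-9,128))"
```

```text
t 3.1 reader [-287.8   -5.5] z 0.2242 yaw 100.93 f [-0.09 -0.35  0.28] w 0.0469
[-25.8  -3.1  96.3]
```

Request:
send_rows(rows=[{"dx":0,"dy":-1,"dz":24,"roll":-0.3,"jaw":0},{"dx":0,"dy":-1,"dz":24,"roll":0,"jaw":0},{"dx":0,"dy":-1,"dz":24,"roll":0,"jaw":0},{"dx":0,"dy":0,"dz":24,"roll":0,"jaw":0},{"dx":-6,"dy":0,"dz":0,"roll":0,"jaw":0},{"dx":-6,"dy":0,"dz":0,"roll":0,"jaw":0},{"dx":-6,"dy":0,"dz":0,"roll":0,"jaw":0},{"dx":-6,"dy":0,"dz":0,"roll":0,"jaw":0},{"dx":-2,"dy":0,"dz":0,"roll":0,"jaw":0},{"dx":0,"dy":0,"dz":0,"roll":0,"jaw":0}])

```text
time_s: 3.93
ee_pos: [0.5449, 0.1565, 0.1305]
eef_rot: [3.14, 0.0, 1.764]
force: [-0.8, 0.7, -0.3]
grip_width: 0.047
grip_force: 0.0
```

Request:
send_rows(rows=[{"dx":-2,"dy":0,"dz":0,"roll":0,"jaw":0},{"dx":-2,"dy":0,"dz":0,"roll":0,"jaw":0},{"dx":-2,"dy":0,"dz":0,"roll":0,"jaw":0},{"dx":-2,"dy":0,"dz":0,"roll":0,"jaw":0},{"dx":-2,"dy":0,"dz":0,"roll":0,"jaw":0},{"dx":-2,"dy":0,"dz":0,"roll":0,"jaw":0},{"dx":-2,"dy":0,"dz":0,"roll":0,"jaw":0}])

```text
time_s: 4.52
ee_pos: [0.5472, 0.1434, 0.1294]
eef_rot: [-3.142, -0.0, 1.765]
force: [0.4, 0.7, -0.2]
grip_width: 0.0469
grip_force: 0.2
```

```bash
python3 -c "
from h import *
st(); cam('scene','s2.png')"
```

```text
t 4.5167 reader [-246.6   -8.7] z 0.1294 yaw 101.11 f [ 0.41  0.66 -0.19] w 0.0469
```

View pics/s2.png

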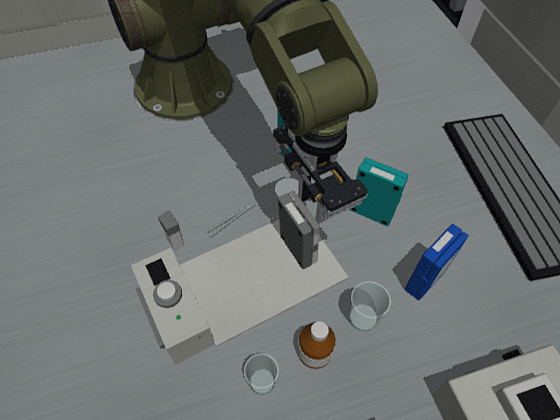

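The box's top edge has just moved, from about (283,192) to (280,193), and its foot is still at (303,268). So it is starting to tip without sliding.

Request:
send_rows(rows=[{"dx":-2,"dy":0,"dz":0,"roll":0,"jaw":0},{"dx":-2,"dy":0,"dz":0,"roll":0,"jaw":0},{"dx":-2,"dy":0,"dz":0,"roll":0,"jaw":0},{"dx":-2,"dy":0,"dz":0,"roll":0,"jaw":0},{"dx":-2,"dy":0,"dz":0,"roll":0,"jaw":0},{"dx":-2,"dy":0,"dz":0,"roll":0,"jaw":0},{"dx":-2,"dy":0,"dz":0,"roll":0,"jaw":0},{"dx":-2,"dy":0,"dz":0,"roll":0,"jaw":0}])

```text
time_s: 5.23
ee_pos: [0.5503, 0.1276, 0.1294]
eef_rot: [-3.142, 0.0, 1.765]
force: [0.2, -0.7, -0.5]
grip_width: 0.0469
grip_force: 0.1
```

```bash
python3 -c "
from h import *
st(); cv2.imwrite('pics/s3.png',cam('scene')['frame'][130:360,120:400,::-1])"
```

```text
t 5.2333 reader [-230.5   -8.7] z 0.1294 yaw 101.1 f [ 0.18 -0.7  -0.5 ] w 0.0469
```

View pics/s3.png

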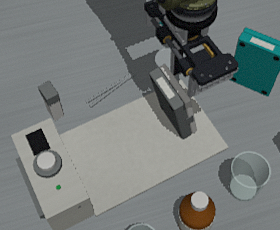

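The box is tilting cleanly: its top is at crop (152,72) and its foot is still at (183,138). I'll push it past its balance point.

Request:
send_rows(rows=[{"dx":-2,"dy":0,"dz":0,"roll":0,"jaw":0},{"dx":-2,"dy":0,"dz":0,"roll":0,"jaw":0},{"dx":-2,"dy":0,"dz":0,"roll":0,"jaw":0},{"dx":-2,"dy":0,"dz":0,"roll":0,"jaw":0},{"dx":-2,"dy":0,"dz":0,"roll":0,"jaw":0},{"dx":-2,"dy":0,"dz":0,"roll":0,"jaw":0},{"dx":-2,"dy":0,"dz":0,"roll":0,"jaw":0},{"dx":-2,"dy":0,"dz":0,"roll":0,"jaw":0},{"dx":-2,"dy":0,"dz":0,"roll":0,"jaw":0},{"dx":0,"dy":0,"dz":0,"roll":0,"jaw":0},{"dx":0,"dy":0,"dz":0,"roll":0,"jaw":0},{"dx":0,"dy":0,"dz":0,"roll":0,"jaw":0}])

```text
time_s: 6.28
ee_pos: [0.5537, 0.1102, 0.1294]
eef_rot: [-3.142, -0.0, 1.765]
force: [0.5, -0.4, -1.1]
grip_width: 0.047
grip_force: 0.0
```

```bash
python3 -c "
from h import *
st(); c=cam('scene','s4.png'); w=world(c); z=w[...,2]
d=w[...,:2]-F; x=d@X*1e3; y=d@Y*1e3
m=(abs(z-.042)<.008)&(x>-250)&(x<-5)&(abs(y)<90)
print(m.sum(), np.percentile(x[m],[1,50,99]),np.percentile(y[m],[1,50,99]),np.median(z[m]))
print(cv2.minAreaRect(np.stack([x[m],y[m]],-1).astype(np.float32)))"
```

```text
t 6.2833 reader [-212.8   -8.8] z 0.1294 yaw 101.11 f [ 0.53 -0.43 -1.07] w 0.047
3175 [-197.55635041 -127.08671156  -61.75327352] [-50.11801768  -3.70067972  37.75944488] 0.0410780360728016
((-130.19418334960938, -6.321037292480469), (139.0146484375, 91.54727935791016), 0.862637460231781)
```

View pics/s4.png

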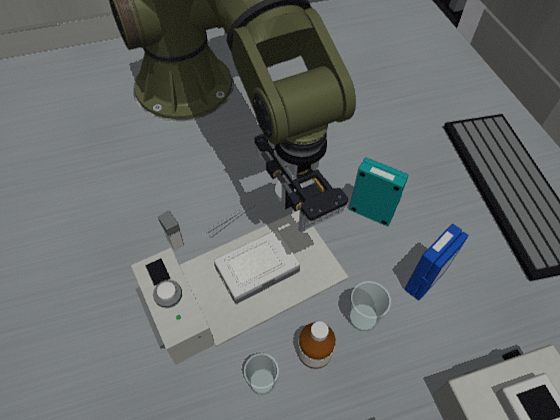

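The box lies flat with its lid up at about (257,265), with its end roughly 61 mm from the head (yaw about 0.9°, y about -6 mm). Next I back off, lower the fingers behind it and push.

Request:
send_rows(rows=[{"dx":14,"dy":1.5,"dz":0,"roll":0,"jaw":0},{"dx":14,"dy":1.5,"dz":0,"roll":0,"jaw":0},{"dx":0,"dy":0,"dz":20,"roll":0,"jaw":0},{"dx":0,"dy":0,"dz":20,"roll":0,"jaw":0},{"dx":0,"dy":0,"dz":20,"roll":0,"jaw":0},{"dx":0,"dy":0,"dz":20,"roll":0,"jaw":0},{"dx":0,"dy":0,"dz":14,"roll":0,"jaw":0},{"dx":0,"dy":0,"dz":8,"roll":0,"jaw":0},{"dx":-8,"dy":0,"dz":3,"roll":0,"jaw":0},{"dx":-8,"dy":0,"dz":0,"roll":0,"jaw":0},{"dx":-6,"dy":0,"dz":0,"roll":0,"jaw":0}])

```text
time_s: 7.25
ee_pos: [0.5561, 0.116, 0.0252]
eef_rot: [3.141, 0.0, 1.765]
force: [0.2, 0.8, 0.3]
grip_width: 0.0468
grip_force: 0.0
```

Request:
send_rows(rows=[{"dx":-5,"dy":0,"dz":0,"roll":0,"jaw":0},{"dx":-5,"dy":0,"dz":0,"roll":0,"jaw":0},{"dx":-5,"dy":0,"dz":0,"roll":0,"jaw":0},{"dx":-5,"dy":0,"dz":0,"roll":0,"jaw":0},{"dx":-5,"dy":0,"dz":0,"roll":0,"jaw":0},{"dx":-5,"dy":0,"dz":0,"roll":0,"jaw":0},{"dx":-5,"dy":0,"dz":0,"roll":0,"jaw":0},{"dx":-5,"dy":0,"dz":0,"roll":0,"jaw":0},{"dx":-4,"dy":0,"dz":0,"roll":0,"jaw":0},{"dx":-4,"dy":0,"dz":0,"roll":0,"jaw":0},{"dx":0,"dy":0,"dz":0,"roll":0,"jaw":0}])

```text
time_s: 8.17
ee_pos: [0.5648, 0.0687, 0.0244]
eef_rot: [-3.141, 0.0, 1.764]
force: [1.0, 0.3, -0.1]
grip_width: 0.0469
grip_force: 0.0
```

```bash
cat > m.py <<'E'
from h import *
st(); c=cam('scene'); w=world(c); z=w[...,2]
d=w[...,:2]-F; x=d@X*1e3; y=d@Y*1e3
m=(abs(z-.042)<.006)&(x>-250)&(x<-3)&(abs(y)<90)
print(m.sum(),cv2.minAreaRect(np.stack([x[m],y[m]],-1).astype(np.float32)),np.percentile(x[m],[.5,99.5]))
E
python3 m.py
```

```text
t 8.1667 reader [-169.9   -5.9] z 0.0244 yaw 101.08 f [ 1.01  0.34 -0.08] w 0.0469
3248 ((-90.04525756835938, -7.9027862548828125), (90.8309555053711, 140.07989501953125), 89.79486846923828) [-157.96874874  -20.22404432]
```

Request:
send_rows(rows=[{"dx":-4,"dy":0,"dz":0,"roll":0,"jaw":0},{"dx":-4,"dy":0,"dz":0,"roll":0,"jaw":0},{"dx":-4,"dy":0,"dz":0,"roll":0,"jaw":0},{"dx":-3,"dy":0,"dz":0,"roll":0,"jaw":0},{"dx":-1,"dy":0,"dz":0,"roll":0,"jaw":0},{"dx":-1,"dy":0,"dz":0,"roll":0,"jaw":0},{"dx":0,"dy":0,"dz":0,"roll":0,"jaw":0}])

```text
time_s: 8.8
ee_pos: [0.568, 0.0526, 0.0245]
eef_rot: [-3.142, 0.0, 1.764]
force: [0.1, 0.4, -0.4]
grip_width: 0.0469
grip_force: 0.0
```

Request:
send_rows(rows=[{"dx":-1,"dy":0,"dz":0,"roll":0,"jaw":0},{"dx":0,"dy":0,"dz":0,"roll":0,"jaw":0}])

```text
time_s: 8.97
ee_pos: [0.5682, 0.0518, 0.0245]
eef_rot: [3.142, 0.0, 1.765]
force: [-0.6, 0.2, -0.3]
grip_width: 0.0474
grip_force: 0.0
```

Request:
send_rows(rows=[{"dx":-1,"dy":0,"dz":0,"roll":0,"jaw":0},{"dx":0,"dy":0,"dz":0,"roll":0,"jaw":0}])

```text
time_s: 9.13
ee_pos: [0.5684, 0.0509, 0.0245]
eef_rot: [3.141, -0.0, 1.765]
force: [0.1, 0.1, -0.4]
grip_width: 0.0472
grip_force: 0.3
```

Request:
send_rows(rows=[{"dx":-1,"dy":0,"dz":0,"roll":0,"jaw":0},{"dx":0,"dy":0,"dz":0,"roll":0,"jaw":0}])

```text
time_s: 9.3
ee_pos: [0.5686, 0.0498, 0.0245]
eef_rot: [3.142, 0.0, 1.765]
force: [0.3, 1.5, -0.2]
grip_width: 0.0472
grip_force: 0.5
```

Request:
send_rows(rows=[{"dx":-1,"dy":0,"dz":0,"roll":0,"jaw":0},{"dx":0,"dy":0,"dz":0,"roll":0,"jaw":0}])

```text
time_s: 9.47
ee_pos: [0.5688, 0.0488, 0.0245]
eef_rot: [3.141, 0.0, 1.765]
force: [-0.5, 0.6, 0.2]
grip_width: 0.047
grip_force: 0.5
```

Request:
send_rows(rows=[{"dx":-1,"dy":0,"dz":0,"roll":0,"jaw":0},{"dx":0,"dy":0,"dz":0,"roll":0,"jaw":0}])

```text
time_s: 9.63
ee_pos: [0.569, 0.0478, 0.0245]
eef_rot: [3.141, 0.0, 1.765]
force: [0.0, 1.0, 0.7]
grip_width: 0.0466
grip_force: 0.5
```

```bash
python3 m.py
```

```text
t 9.6333 reader [-148.6   -5.8] z 0.0245 yaw 101.1 f [0.04 1.04 0.68] w 0.0466
3156 ((-70.343505859375, -7.598476409912109), (92.14179229736328, 135.3892059326172), 89.37564849853516) [-135.95783397   -3.51446856]
```

Request:
send_rows(rows=[{"dx":-1,"dy":0,"dz":0,"roll":0,"jaw":0},{"dx":0,"dy":0,"dz":0,"roll":0,"jaw":0}])

```text
time_s: 9.85
ee_pos: [0.5692, 0.0471, 0.0245]
eef_rot: [3.141, -0.0, 1.765]
force: [-0.5, 3.6, 0.8]
grip_width: 0.047
grip_force: 2.0
```

Request:
send_rows(rows=[{"dx":-1,"dy":0,"dz":0,"roll":0,"jaw":0},{"dx":0,"dy":0,"dz":0,"roll":0,"jaw":0}])

```text
time_s: 10.02
ee_pos: [0.5693, 0.047, 0.0245]
eef_rot: [3.141, -0.002, 1.765]
force: [-0.6, 11.0, 1.8]
grip_width: 0.0467
grip_force: 5.5
```

Request:
send_rows(rows=[{"dx":-1,"dy":0,"dz":0,"roll":0,"jaw":0},{"dx":0,"dy":0,"dz":0,"roll":0,"jaw":0}])

```text
time_s: 10.18
ee_pos: [0.5693, 0.047, 0.0245]
eef_rot: [3.141, -0.003, 1.765]
force: [-1.9, 18.5, 1.7]
grip_width: 0.0472
grip_force: 9.0
```

The force rose sharply to 18.5 N with no further travel, so the box is seated. Next I back off, rise, shut the fingers and go over the key.

Request:
send_rows(rows=[{"dx":1,"dy":0,"dz":0,"roll":0,"jaw":0},{"dx":2,"dy":0,"dz":0,"roll":0,"jaw":0},{"dx":6,"dy":0,"dz":0,"roll":0,"jaw":0},{"dx":15,"dy":0,"dz":0,"roll":0,"jaw":0},{"dx":10,"dy":0,"dz":-10,"roll":0,"jaw":0},{"dx":0,"dy":0,"dz":-30,"roll":0,"jaw":0},{"dx":0,"dy":0,"dz":-35,"roll":0,"jaw":0},{"dx":0,"dy":0,"dz":-35,"roll":0,"jaw":1},{"dx":0,"dy":0,"dz":-35,"roll":0,"jaw":1},{"dx":0,"dy":0,"dz":-10,"roll":0,"jaw":1},{"dx":0,"dy":0,"dz":0,"roll":0,"jaw":1},{"dx":0,"dy":0,"dz":0,"roll":0,"jaw":1}])

```text
time_s: 11.18
ee_pos: [0.5627, 0.0785, 0.1792]
eef_rot: [-3.142, 0.0, 1.765]
force: [0.3, 0.5, -0.7]
grip_width: 0.0169
grip_force: 0.0
```

```bash
python3 - <<'E'
from h import *
st(); 
for n in('top','scene'):
    c=cam(n,n+'5.png'); w=world(c); z=w[...,2]; d=w[...,:2]-F; x=d@X*1e3; y=d@Y*1e3
    for nm,m in (('box',(abs(z-.042)<.005)&(x>-160)&(x<-3)&(abs(y)<70)),('head',(abs(z-.085)<.005)&(x>-10)&(x<90)&(abs(y)<100)),('key',(z>.098)&(z<.112)&(x>5)&(x<75)&(abs(y)<40))):
        print(n,nm,m.sum(),np.round(np.hstack(cv2.minAreaRect(np.stack([x[m],y[m]],-1).astype(np.float32))[:2]),1),cv2.minAreaRect(np.stack([x[m],y[m]],-1).astype(np.float32))[2],np.median(z[m]))
print(to(38,0,125))
E
```

```text
t 11.1833 reader [-179.9   -6.1] z 0.1792 yaw 101.11 f [ 0.3   0.54 -0.67] w 0.0169
top box 1212 [-34.2  -9.3  62.3  89.3] 0.05367276817560196 0.04208828459655454
top head 2804 [ 3.810e+01 -1.000e-01  1.711e+02  7.640e+01] 89.94783020019531 0.08582943373975617
top key 304 [37.1  0.2 44.6 43.9] 74.57483673095703 0.1066968604358362
scene box 3162 [-70.1  -7.7 134.1  91.3] 0.030063703656196594 0.04127546175045057
scene head 3559 [ 40.   -0.8 173.   75. ] 89.87041473388672 0.08511240135720108
scene key 350 [40.2  1.2 41.9 42.5] 24.078275680541992 0.1062636886507697
[-217.8    7.1   52.6]
```

View pics/top5.png

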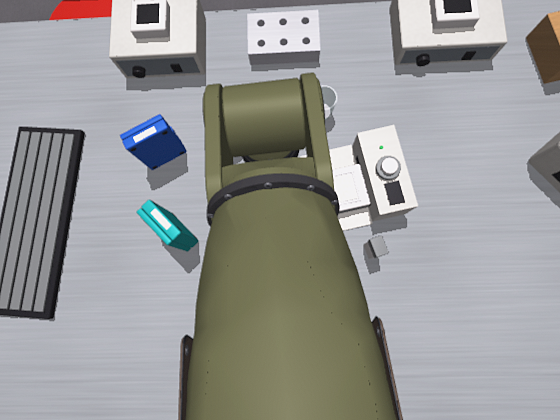

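The box's end meets the head at (360,190), square to it within 0.2°, and the key shows at (388,167). I move over the key.

Request:
send_rows(rows=[{"dx":-24,"dy":0.8,"dz":0,"roll":0,"jaw":1},{"dx":-24,"dy":0.8,"dz":0,"roll":0,"jaw":1},{"dx":-24,"dy":0.8,"dz":0,"roll":0,"jaw":1},{"dx":-24,"dy":0.8,"dz":0,"roll":0,"jaw":1},{"dx":-24,"dy":0.8,"dz":0,"roll":0,"jaw":1},{"dx":-24,"dy":0.8,"dz":0,"roll":0,"jaw":1},{"dx":-24,"dy":0.8,"dz":0,"roll":0,"jaw":1},{"dx":-24,"dy":0.8,"dz":0,"roll":0,"jaw":1},{"dx":-24,"dy":0.7,"dz":0,"roll":0,"jaw":1},{"dx":-2,"dy":0,"dz":30,"roll":0,"jaw":1},{"dx":0,"dy":0,"dz":30,"roll":0,"jaw":1},{"dx":0,"dy":0,"dz":8,"roll":0,"jaw":1}])

```text
time_s: 12.28
ee_pos: [0.6094, -0.1341, 0.1051]
eef_rot: [-3.134, -0.004, 1.764]
force: [-1.6, -1.0, 2.3]
grip_width: 0.0006
grip_force: 1.3
```

Request:
send_rows(rows=[{"dx":0,"dy":0,"dz":1,"roll":0,"jaw":1},{"dx":0,"dy":0,"dz":0,"roll":0,"jaw":1}])

```text
time_s: 12.45
ee_pos: [0.6119, -0.1339, 0.1105]
eef_rot: [-3.141, -0.0, 1.765]
force: [0.6, -0.0, 1.0]
grip_width: 0.0007
grip_force: 0.0
```

```bash
python3 -c "
from h import *
st()"
```

```text
t 12.45 reader [38.  1.] z 0.1105 yaw 101.12 f [ 0.57 -0.01  0.96] w 0.0007
```

Request:
send_rows(rows=[{"dx":0,"dy":0,"dz":2,"roll":0,"jaw":1},{"dx":0,"dy":0,"dz":2,"roll":0,"jaw":1},{"dx":0,"dy":0,"dz":2,"roll":0,"jaw":1},{"dx":0,"dy":0,"dz":2,"roll":0,"jaw":1},{"dx":0,"dy":0,"dz":2,"roll":0,"jaw":1},{"dx":0,"dy":0,"dz":1,"roll":0,"jaw":1},{"dx":0,"dy":0,"dz":0,"roll":0,"jaw":1},{"dx":0,"dy":0,"dz":0,"roll":0,"jaw":1}])

```text
time_s: 13.12
ee_pos: [0.6126, -0.1342, 0.1011]
eef_rot: [3.139, 0.001, 1.765]
force: [-1.9, 2.9, 13.1]
grip_width: 0.0007
grip_force: 6.5
```

Request:
send_rows(rows=[{"dx":0,"dy":0,"dz":1,"roll":0,"jaw":1},{"dx":0,"dy":0,"dz":0,"roll":0,"jaw":1}])

```text
time_s: 13.28
ee_pos: [0.6127, -0.1342, 0.101]
eef_rot: [3.139, 0.001, 1.765]
force: [-5.1, 2.4, 20.5]
grip_width: 0.0006
grip_force: 9.9
```

Request:
send_rows(rows=[{"dx":0,"dy":0,"dz":1,"roll":0,"jaw":1},{"dx":0,"dy":0,"dz":0,"roll":0,"jaw":1}])

```text
time_s: 13.45
ee_pos: [0.6128, -0.1342, 0.1009]
eef_rot: [3.138, 0.001, 1.765]
force: [-8.5, 3.4, 27.3]
grip_width: 0.0007
grip_force: 13.5
```

```bash
python3 - <<'E'
from h import *
for n in('top1','scene1'):
    w=np.load(n+'.npy'); z=w[...,2]; d=w[...,:2]-F; x=d@X*1e3; y=d@Y*1e3
    for cx,cy in((38,0),(39,1)):
        r=np.hypot(x-cx,y-cy)
        print(n,[(a,np.round(1e3*np.percentile(z[(r>=a)&(r<a+3)&(z>.05)],[10,50,90]),1).tolist()) for a in range(0,33,3)])
E
```

```text
top1 [(0, [106.0, 108.2, 108.7]), (3, [106.1, 107.2, 109.0]), (6, [106.5, 107.8, 109.1]), (9, [106.3, 107.7, 109.2]), (12, [105.1, 107.2, 108.8]), (15, [96.6, 98.8, 107.1]), (18, [96.2, 97.8, 99.7]), (21, [86.4, 96.8, 98.9]), (24, [84.0, 86.1, 87.5]), (27, [83.9, 85.7, 87.6]), (30, [84.2, 86.1, 87.5])]
top1 [(0, [106.0, 107.8, 108.7]), (3, [106.3, 107.3, 109.0]), (6, [106.3, 107.8, 109.0]), (9, [106.4, 107.8, 109.1]), (12, [105.6, 107.2, 109.0]), (15, [96.4, 99.2, 107.7]), (18, [96.2, 97.7, 99.4]), (21, [89.5, 97.4, 99.0]), (24, [84.4, 86.8, 96.9]), (27, [83.9, 85.7, 87.4]), (30, [84.0, 85.9, 87.7])]
scene1 [(0, [104.7, 107.1, 109.7]), (3, [105.3, 106.9, 108.4]), (6, [106.0, 107.2, 108.6]), (9, [105.4, 107.0, 108.3]), (12, [97.4, 105.7, 108.2]), (15, [95.9, 98.9, 106.7]), (18, [95.2, 97.0, 98.8]), (21, [84.7, 94.7, 97.7]), (24, [83.3, 86.2, 96.8]), (27, [83.5, 85.2, 86.9]), (30, [83.6, 85.2, 86.9])]
scene1 [(0, [104.6, 106.1, 108.4]), (3, [105.4, 107.0, 108.7]), (6, [105.8, 107.2, 108.6]), (9, [105.5, 106.6, 108.3]), (12, [97.2, 105.3, 108.1]), (15, [96.0, 98.0, 106.7]), (18, [94.8, 97.0, 98.5]), (21, [84.6, 94.1, 97.7]), (24, [83.3, 85.6, 95.8]), (27, [83.4, 85.2, 86.7]), (30, [83.5, 85.1, 86.9])]
```

The key's top measured about 107 mm and its collar about 97 mm. The hard stop at 101 mm is therefore the full 6 mm of travel. I release the key and lift.

Request:
send_rows(rows=[{"dx":0,"dy":0,"dz":-2,"roll":0,"jaw":1},{"dx":0,"dy":0,"dz":-3,"roll":0,"jaw":1},{"dx":0,"dy":0,"dz":-5,"roll":0,"jaw":1},{"dx":0,"dy":0,"dz":-10,"roll":0,"jaw":1},{"dx":0,"dy":0,"dz":-25,"roll":0,"jaw":1},{"dx":0,"dy":0,"dz":-30,"roll":0,"jaw":1},{"dx":30,"dy":-30,"dz":-20,"roll":0,"jaw":1},{"dx":0,"dy":-35,"dz":0,"roll":0,"jaw":1},{"dx":0,"dy":-35,"dz":0,"roll":0,"jaw":1},{"dx":0,"dy":-35,"dz":0,"roll":0,"jaw":1},{"dx":0,"dy":0,"dz":0,"roll":0,"jaw":1},{"dx":0,"dy":0,"dz":0,"roll":0,"jaw":1}])

```text
time_s: 14.45
ee_pos: [0.4768, -0.1337, 0.1911]
eef_rot: [3.141, 0.0, 1.763]
force: [-0.8, -0.9, -0.0]
grip_width: 0.0004
grip_force: 0.0
```

```bash
python3 - <<'E'
from h import *
st(); c=cam('scene','s6.png'); w=world(c); z=w[...,2]; d=w[...,:2]-F; x=d@X*1e3; y=d@Y*1e3
m=(abs(z-.042)<.005)&(x>-160)&(x<-3)&(abs(y)<70); print(cv2.minAreaRect(np.stack([x[m],y[m]],-1).astype(np.float32)))
print(np.median(z[(np.hypot(x-38,y)<10)&(z>.05)]))
E
```

```text
t 14.45 reader [  11.6 -131.5] z 0.1911 yaw 101.04 f [-0.77 -0.9  -0.03] w 0.0004
((-69.97412109375, -7.9826812744140625), (92.59551239013672, 133.8585205078125), 89.86155700683594)
0.10682936010260188
```

View pics/s6.png

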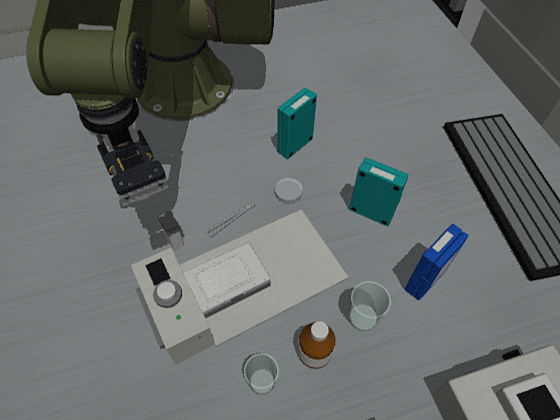

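The box lies lid up, flush and square against the head at (228,278). The key at (167,292) has sprung back, everything else is where it was, and the arm is clear.

```bash
python3 -c "
from station import *
print(hand_in())"
```

```text
the job is handed in; nothing more can be done
None
```

I handed the job in at about 14.5 s: the slide box was tipped in place and lies lid up, flush and square against the reading head and within its sides, and the key was pressed fully down and sprang back; the judge's result was not shown.

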